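Seat the test probe and hold the cam-lifted stage at full lift

TASK

Take the slim test probe (the one with the plain cylindrical grip, not the one with the disc weight) out of the rack and lower it, without dropping it in, all the way down into the terminal hole in the head of the contact test stand, and let go of it. Then turn the cam lever on the side of the stand up to its highest lift point, lever upright, so that the stage brings the specimen up under the probe and carries it; the lever springs back, so keep hold of it and finish while holding it there. Leave the other things as they are.

Things in the scene. Friction and masses are not known exactly. Their poses are not given: they have to be found in the camera images.
- probe_grip (a point): (All sizes here and below in mm.) Slim test probe, loose, about 0.12 kg, standing upright in one of the two outer holes of the rack (which one changes). This point is the centre of its black cylindrical grip (diameter 16, 44 long, vertical). Below the grip a brass collar, diameter 20, 8 thick, whose underside is 30 below this point; below the collar a steel shank, diameter 8, 50 long, its last 7 tapering to a 3 point. Own z axis along the probe, up from the tip to the grip.
- probe_tip (a point): Lower end of the slim probe's shank, 80 below the grip centre and 50 below the collar's underside.
- probe: The slim test probe; its origin is the centre of the collar's underside, z axis up along the probe.
- disc_probe_tip (a point): Lower end of the other probe, which stays in the rack: same shank and collar, but with a steel disc weight of diameter 38 and a small black top; 52 high above its collar's underside. Bystander.
- rack: Fixed grey block, 60 (its x) by 150 (its y) by 60 high, origin at the centre of its underside. Three vertical holes, diameter 10, in its top at y = -45, 0 and +45 (x = 0), 55 deep; a probe hangs in its hole by its collar. The middle hole is empty. Its yaw changes.
- stand: Fixed contact test stand, about 200 by 130 base, total height 172; origin on the work surface directly below the terminal hole. x axis: away from the robot towards its column; y axis: to its left; z up. Its yaw changes. A column (diameter 26, 80 behind the terminal, top at height 172) carries the head, a 44 wide aluminium arm, underside at height 120, top at 144, reaching from 105 behind to 25 before the terminal.
- terminal (a point): Terminal opening: centre of the mouth of the vertical hole through the head, at the head's top face (height 144). Hole diameter 9.5, 24 long, with a countersunk rim 3 wide and a thin brass ring about it. The probe is fully seated when its collar rests on the head: the tip is then 50 below this point and hangs 6 above the specimen. Frame axes as the stand.
- stage: Stage, 98 by 88, under the head, carrying a clipped copper specimen plate whose top is 24 above this origin. It slides vertically, lifted by the lever's eccentric cam: origin at height 64 with the lever at rest, 74 at the highest lift. At the highest lift the specimen lifts the seated probe about 4 off the head, so that the probe stands on it with its own weight.
- cam_axis (a point): Point on the cam's horizontal axis (which runs along the stand's y), in the plane in which the lever swings: 100 to the stand's right (-y), height 44. The centre of the lever's knob moves on a circle of radius 110 about it.
- lever_knob (a point): Centre of the black knob at the end of the cam lever: a short drum, diameter 28, 24 wide between its flat ends, its axis parallel to the cam's axis (the stand's y). Nothing taller than the 22 high base stands within 40 of its ends, at rest or upright. It may be pinched from above across its flat ends (along the stand's y) and led round its arc, turning between the fingers; it can slip a few mm in them, so watch the lever itself.
- lever: Cam lever: shaft, hub (diameter 26) and steel rod (diameter 10) that carries the knob; it swings in a vertical plane parallel to the stand's x and z axes. Origin on the cam axis, in the middle of the stand at height 44. Return spring, stage and lever together push with 1 to 2.5 N at the knob against being raised.
- cam (a joint): Cam lever angle in rad. 0: at rest, lever lying level with its knob towards the robot (stand's -x). Growing: the knob rises over the axis. 1.571: lever vertical, knob at the top, cam at its highest lift. Beyond that (stop at 2.1) the lever leans to +x and the stage sinks again. A spring returns it to 0 when let go.
- multimeter: Loose hand-held meter, 150 by 75 by 34, lying flat; origin under its centre. Bystander.
- specimen_tray: Loose white tray, 110 by 80 by 22, with spare plates; origin under its centre. Bystander.
- cleaner_jar: Loose amber jar, diameter 56, 85 high; origin under its centre. Bystander.

How it is judged:
By the outcome, as a careful person would: the job done as asked, in the order asked, and still so for the second after the job is handed in, while the arm keeps its last pose, push and grip.
It also fails if it takes over 54 s, if anything falls off the work surface, if the arm or the gripper's body presses on something with over 40 N, if the wrist force passes 120 N, or if a joint passes its speed limit or range.

ROBOT

A 6-joint arm with a two-finger parallel gripper is mounted at the origin on the work surface. World frame = base frame: x ahead of the robot, y to its left, z up, the work surface at z = 0. Lengths are in m, angles in rad, forces in N, time in s.
With the tool pointing down it reaches from about 0.275 to 0.75 m from the base axis. Payload 10.2 kg.
Tool frame: the origin (TCP) lies midway between the tips of the shut fingers; the grasp point (between the pads) lies 19 mm behind it (env.hold_point_z is the distance from the TCP to the grasp point, in m); x points along the fingers, z is the direction in which the jaws open and shut, and the axes are right-handed (so a half turn about x gives the same grasp; the last joint's range is limited). The gripper opens to 85 mm and grips with 20 to 120 N. Pads are 22 mm wide; open, the fingers measure 114 mm over their backs; the gripper's body (76 mm by 85 mm) begins 54 mm behind the grasp point. The pads swing forward as they close: fully open they stand 13 mm farther back than shut.
Start: joints at [-1.572, 0.313, 1.498, -0, 1.331, -0.223], TCP at [0.115, -0.512, 0.231] pointing down, gripper open.
Joint ranges: [-2.94, 2.94], [-0.97, 2.17], [0.19, 2.56], [-1.23, 4.37], [0.02, 3.11], [-2.88, 2.88]. Speed limits (rad/s): [2.39, 2.39, 3.01, 3.14, 3.14, 3.14].

INTERFACE

Orientations are given as a unit quaternion [x, y, z, w].
In Python, from bench import env, kinematics, monitor, eyes, job gives the robot as it stands. The module is installed in compiled form; this text tells all that it offers. Calls block until the motion is done:
- env.reach(position, orientation): joint-space move of the TCP to a pose.
- env.movel(position, velocity=0.15, frame=None, guard=None): straight line of the TCP; frame=None keeps the orientation; velocity is the mean speed in m/s. With guard (N) it stops when the force on the tool has changed by that much, and returns True; else False.
- env.set_joints(angles): joint-space move.
- env.release() and env.close_gripper(effort=None): open the fingers fully, or close them until they stop; effort is the grip in N (None keeps the last).
- env.hold(seconds).
- kinematics.ik(position, orientation): joint angles nearest the present ones, or None.
- monitor.sense(): the state.
- eyes.grab_frame(name): name is "scene" or "top" or "wrist"; returns a dict with "frame" (480x640x3 uint8, red, green, blue), "mtx" (3x3 intrinsics, pixels), "view" (4x4, takes a point from world to camera coordinates). Camera axes: x right, y down, z forward; pixel columns grow to the right and rows downward; lengths in m; the calibration is good to about 2 mm. A picture is of the moment at which its call begins. There is no depth.
A pose or a line that the arm cannot do raises env.MotionError and nothing moves.
- job.hand_in(): hands the job in, once; it reports no verdict.
The state is a dict: "clock": time; "joints": joint angles; "qvel": joint speeds; "joint_efforts": joint torques, N m; "position": TCP position; "ee_rot": TCP orientation; "contact_force": force on the tool from outside, world axes, zero at the start; "ft_torque": the same for the moment, N m; "finger_gap": opening from 0.0 (shut) to 1.0 (fully open).
Only numpy, scipy, OpenCV 4.12 (cv2) and the standard library are available. Lean on these libraries where they do the work, as an engineer would, in place of code of your own. Each camera call takes 0.05 s, during which the arm holds its last target.

## Working session

There is one attempt and no reset: what is moved stays moved. The work goes in short steps, each a Python script; the robot and the scene stay as the last script left them, time stands still between calls to the robot, and variables do not carry over. Pictures are saved under pics/ and viewed, and the job is handed in when it is done.

```bash
mkdir -p pics; ls; python3 - <<'E'
from bench import env, kinematics, monitor, eyes, job
import cv2
for n in ["scene","top","wrist"]:
    f=eyes.grab_frame(n); cv2.imwrite(f"pics/{n}0.png",f["frame"][:,:,::-1]); print(n,f["mtx"].round(1).tolist(),f["view"].round(3).tolist())
s=monitor.sense(); print(s)
E
```

```text
pics
scene [[601.8, 0.0, 325.1], [0.0, 601.8, 243.4], [0.0, 0.0, 1.0]] [[0.851, 0.524, -0.011, -0.504], [0.311, -0.522, -0.795, -0.096], [-0.422, 0.673, -0.607, 1.787], [0.0, 0.0, 0.0, 1.0]]
top [[447.6, 0.0, 316.9], [0.0, 447.6, 234.5], [0.0, 0.0, 1.0]] [[0.004, -1.0, -0.018, -0.005], [-0.983, -0.001, -0.181, 0.588], [0.181, 0.018, -0.983, 0.983], [0.0, 0.0, 0.0, 1.0]]
wrist [[370.0, 0.0, 314.2], [0.0, 370.0, 238.1], [0.0, 0.0, 1.0]] [[0.222, -0.975, -0.002, -0.525], [-0.923, -0.21, 0.322, -0.045], [-0.314, -0.07, -0.947, 0.38], [0.0, 0.0, 0.0, 1.0]]
{'clock': 0.15, 'joints': array([-1.57241121e+00,  3.13272177e-01,  1.49825772e+00,  3.75950698e-05,
        1.33102193e+00, -2.23373986e-01]), 'qvel': array([-5.77033733e-05, -3.68774631e-04, -3.52621035e-03, -4.25762892e-04,
        6.68146211e-04,  7.14177033e-04]), 'joint_efforts': array([ 4.33883488e-04, -4.12369215e+01, -2.59796619e+01, -2.36608521e-04,
        3.24999237e-03,  1.02320516e-05]), 'position': array([ 0.11548275, -0.51193874,  0.2308936 ]), 'ee_rot': array([ 0.44187899,  0.55245505, -0.44133251,  0.55205252]), 'contact_force': array([-0.81580398, -0.19801817,  0.6451844 ]), 'ft_torque': array([-0.03265409, -0.05524782,  0.01096945]), 'finger_gap': 0.9989369773808672}
```

View pics/scene0.png

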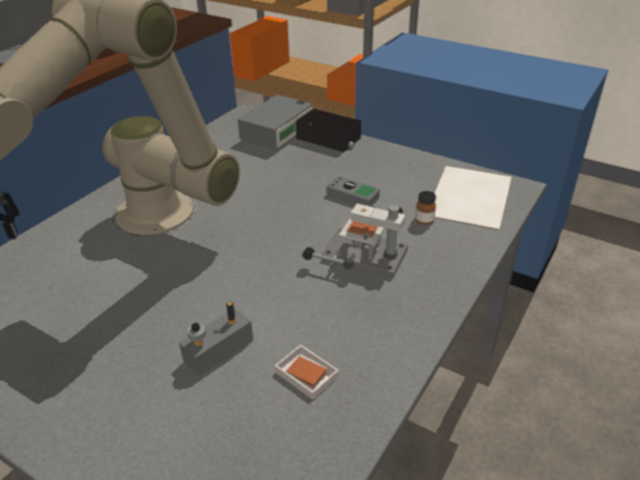

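View pics/top0.png

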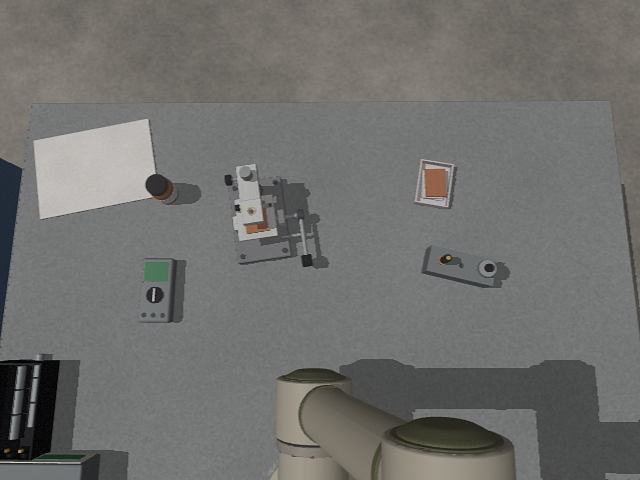

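View pics/wrist0.png

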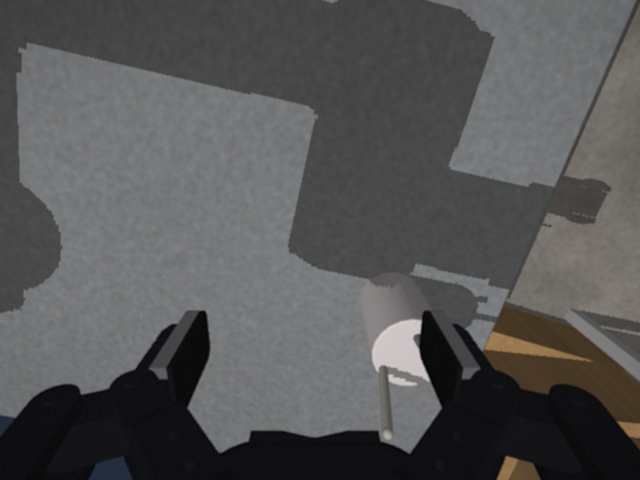

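The scene and top views show the slim probe in the rack's robot-left hole (top px ~446,259), the disc probe at (488,268), the terminal at ~(252,211) and the knob at (307,260). I'll enlarge the top view and compute rough positions.

```bash
cat > h.py <<'E'
import numpy as np, cv2
from scipy.spatial.transform import Rotation as R
from bench import env, kinematics, monitor, eyes, job
def ray(f,u,v):
    K,T=f["mtx"],f["view"]; d=np.linalg.inv(K)@[u,v,1]; Rm=T[:3,:3]
    return -Rm.T@T[:3,3], Rm.T@d
def onplane(f,u,v,z):
    c,d=ray(f,u,v); return c+d*(z-c[2])/d[2]
def proj(f,p):
    q=f["view"][:3,:3]@np.asarray(p)+f["view"][:3,3]; q=f["mtx"]@q; return q[:2]/q[2]
def tri(obs):
    A=np.zeros((3,3));b=np.zeros(3)
    for f,u,v in obs:
        c,d=ray(f,u,v); d=d/np.linalg.norm(d); P=np.eye(3)-np.outer(d,d); A+=P;b+=P@c
    return np.linalg.solve(A,b)
def snap(n,name,crop=None,s=1):
    f=eyes.grab_frame(n); im=f["frame"][:,:,::-1].copy()
    if crop: x0,y0,x1,y1=crop; im=im[y0:y1,x0:x1]
    cv2.imwrite(f"pics/{name}.png",cv2.resize(im,None,fx=s,fy=s,interpolation=cv2.INTER_CUBIC)); return f
def down(yaw):
    # tool x down; jaws (tool z) along horizontal direction yaw
    z=np.array([np.cos(yaw),np.sin(yaw),0]); x=np.array([0,0,-1.]); y=np.cross(z,x)
    return R.from_matrix(np.c_[x,y,z]).as_quat()
E
python3 - <<'E'
from h import *
f=snap("top","t1",(210,140,350,280),4); snap("top","t2",(400,140,520,300),4)
for n,u,v,z in [("probe",446,259,.11),("disc",488,268,.11),("term",252,211,.144),("knob",307,260,.044),("column",246,172,.172)]:
    print(n,onplane(f,u,v,z).round(4))
s=monitor.sense(); 
w=eyes.grab_frame("wrist"); T=np.eye(4);T[:3,:3]=R.from_quat(s["ee_rot"]).as_matrix();T[:3,3]=s["position"]
print((w["view"]@T).round(3).tolist()); print(R.from_quat(s["ee_rot"]).as_matrix().round(3))
E
```

```text
probe [ 0.5241 -0.2832  0.11  ]
disc [ 0.5048 -0.3718  0.11  ]
term [0.6224 0.1336 0.144 ]
knob [0.5298 0.0193 0.044 ]
column [0.7001 0.1442 0.172 ]
[[0.001, 0.002, 1.0, -0.001], [-0.322, -0.947, 0.002, 0.031], [0.947, -0.322, -0.0, 0.161], [0.0, 0.0, 0.0, 1.0]]
[[-0.     0.975  0.22 ]
 [ 0.001  0.22  -0.975]
 [-1.     0.    -0.001]]
```

View pics/t1.png

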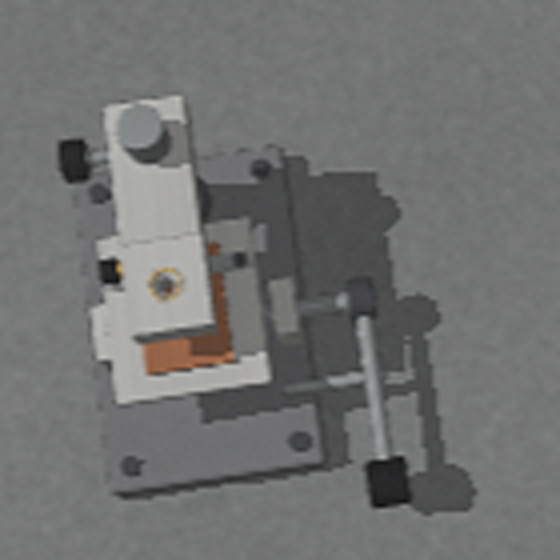

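View pics/t2.png

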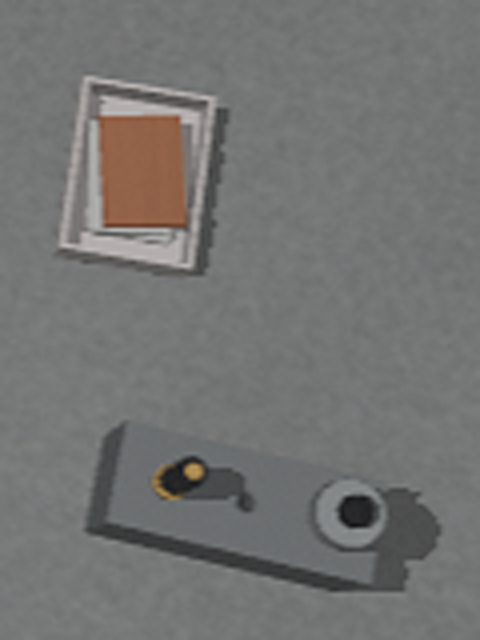

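```bash
python3 - <<'E'
from h import *
s=monitor.sense()
for n,p in [("probe",[.519,-.285,.22]),("term",[.622,.134,.26]),("knob",[.53,.02,.2])]:
    for y in np.arange(-180,180,45):
        q=kinematics.ik(p,down(np.radians(y)))
        print(n,y,None if q is None else np.round(q,2))
# current yaw
z=R.from_quat(s["ee_rot"]).as_matrix()[:,2]; print(np.degrees(np.arctan2(z[1],z[0])))
E
```

```text
probe -180 [-0.7   0.47  1.3  -0.    1.37  2.44]
probe -135 [-0.7   0.47  1.3  -0.    1.37  1.66]
probe -90 [-0.7   0.47  1.3  -0.    1.37  0.87]
probe -45 [-0.7   0.47  1.3  -0.    1.37  0.09]
probe 0 [-0.7   0.47  1.3  -0.    1.37 -0.7 ]
probe 45 [-0.7   0.47  1.3  -0.    1.37 -1.49]
probe 90 [-0.7   0.47  1.3  -0.    1.37 -2.27]
probe 135 None
term -180 None
term -135 [0.03 0.55 1.07 0.   1.52 2.38]
term -90 [ 0.03  0.55  1.07 -0.    1.52  1.6 ]
term -45 [ 0.03  0.55  1.07 -0.    1.52  0.81]
term 0 [ 0.03  0.55  1.07 -0.    1.52  0.03]
term 45 [ 0.03  0.55  1.07 -0.    1.52 -0.76]
term 90 [ 0.03  0.55  1.07 -0.    1.52 -1.54]
term 135 [ 0.03  0.55  1.07  0.    1.52 -2.33]
knob -180 None
knob -135 [-0.18  0.35  1.53 -0.    1.26  2.17]
knob -90 [-0.18  0.35  1.53 -0.    1.26  1.39]
knob -45 [-0.18  0.35  1.53 -0.    1.26  0.6 ]
knob 0 [-0.18  0.35  1.53 -0.    1.26 -0.18]
knob 45 [-0.18  0.35  1.53 -0.    1.26 -0.97]
knob 90 [-0.18  0.35  1.53 -0.    1.26 -1.75]
knob 135 [-0.18  0.35  1.53 -0.    1.26 -2.54]
-77.29245893397362
```

```bash
python3 - <<'E'
from h import *
env.reach([.519,-.285,.22],down(np.radians(-12)))
f=snap("wrist","p1"); np.savez("p1.npz",mtx=f["mtx"],view=f["view"]); s=monitor.sense(); print(s["clock"],s["position"],proj(f,[.519,-.285,.112]))
E
```

```text
2.0417 [ 0.51843409 -0.28592825  0.22005517] [316.78496007 232.21403018]
```

View pics/p1.png

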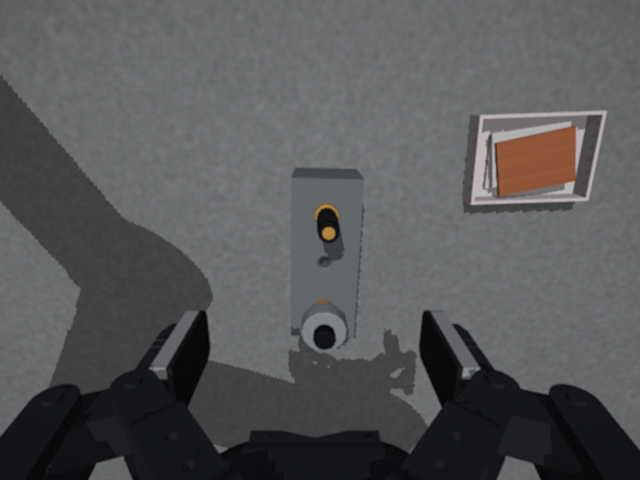

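The wrist view shows the slim probe's cap at (328,233), its collar around (327,213), the empty middle hole at (324,262) and the disc probe's top at (324,337).

```bash
python3 - <<'E'
from h import *
f=np.load("p1.npz")
im=cv2.imread("pics/p1.png"); hsv=cv2.cvtColor(im,cv2.COLOR_BGR2HSV)
m=cv2.inRange(hsv,(12,150,120),(28,255,255)); n,l,st,c=cv2.connectedComponentsWithStats(m)
for i in range(1,n):
    if st[i,4]>15: print(st[i],c[i].round(1))
top=onplane(f,328.5,233.5,.112); hole=onplane(f,324,262,.06); d=onplane(f,324,337,.112)
print(top,hole,d, onplane(f,327,214,.068))
E
```

```text
[316 204  22  16  93] [325.5 208.5]
[322 227  13  13 129] [328.3 232.9]
[ 0.5269683 -0.2876772  0.112    ] [ 0.51642138 -0.32981084  0.06      ] [ 0.50672975 -0.37095203  0.112     ] [ 0.52781839 -0.28524872  0.068     ]
```

```bash
python3 - <<'E'
from h import *
q=down(np.radians(-13.6)); x,y=.5272,-.2864
env.reach([x,y,.16],q)
print(env.movel([x,y,.074],velocity=.12,guard=12))
env.close_gripper(40)
s=monitor.sense(); print(s["clock"],s["finger_gap"],s["position"],s["contact_force"])
print(env.movel([x,y,.20],velocity=.15))
f=snap("wrist","g1"); s=monitor.sense(); print(s["clock"],s["finger_gap"],s["position"],s["contact_force"],proj(f,s["position"]+[0,0,-.061]))
E
```

```text
False
3.9 0.1752066684828815 [ 0.52731607 -0.28646152  0.07414786] [0.77780468 1.11375827 0.9177796 ]
False
4.9417 0.17911272277547263 [ 0.52678524 -0.28612596  0.19879676] [-0.15062422  0.32131004 -2.00271576] [316.86979283 258.13986773]
```

View pics/g1.png

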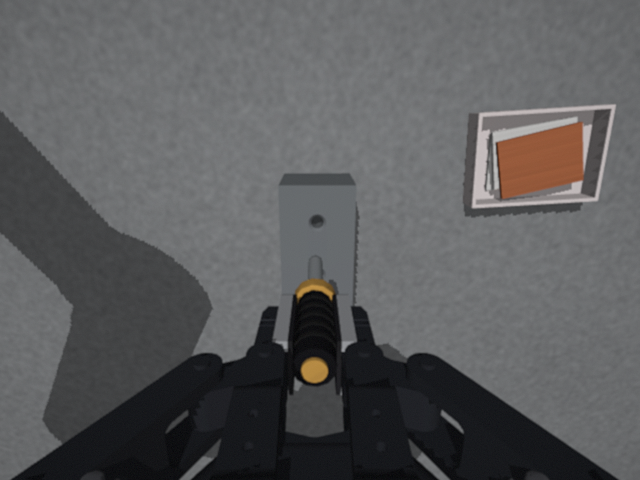

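The probe is held, with its tip at about (316,257), which matches the predicted (317,258). Now I'll look at the terminal from two opposite wrist yaws.

```bash
python3 - <<'E'
from h import *
for k,yaw in [("a",-82.3),("b",97.7)]:
    env.reach([.622,.134,.29],down(np.radians(yaw)))
    f=snap("wrist","h"+k); s=monitor.sense(); np.savez("h%s.npz"%k,mtx=f["mtx"],view=f["view"],pos=s["position"]); print(s["clock"],s["position"],proj(f,[.622,.134,.144]))
E
```

```text
6.6667 [0.6220945  0.1331804  0.28963548] [312.51557617 218.01408536]
9.3667 [0.62199213 0.13400304 0.28998419] [314.63496195 222.61279577]
```

View pics/ha.png

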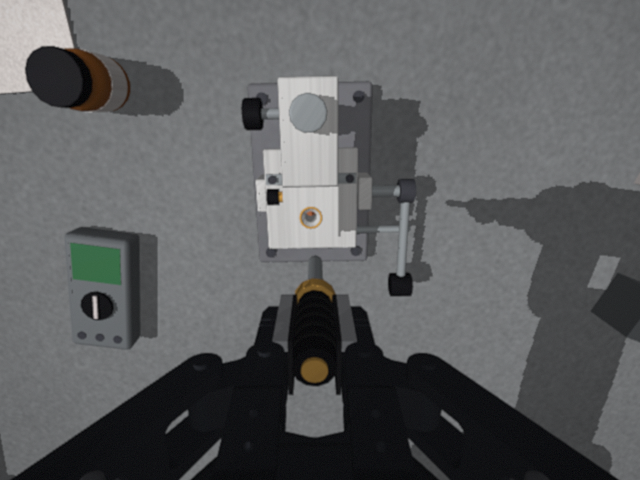

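View pics/hb.png

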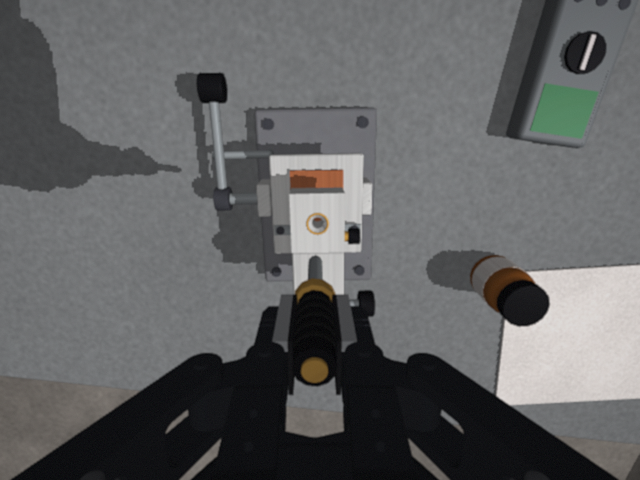

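Both views show the terminal's brass ring: (312,217) in the first and (317,223) in the second. The knob is at (400,285) and (211,87).

```bash
python3 - <<'E'
from h import *
obs=[];kn=[];col=[]
for k,(u,v) in [("a",(312,217)),("b",(317,223))]:
    f=dict(np.load(f"h{k}.npz")); im=cv2.imread(f"pics/h{k}.png"); hsv=cv2.cvtColor(im,cv2.COLOR_BGR2HSV)
    sub=hsv[v-18:v+18,u-18:u+18]; m=((sub[...,1]>90)&(sub[...,0]>8)&(sub[...,0]<30)).astype(np.uint8)
    pts=cv2.findNonZero(m).astype(np.float32); (c,ax,an)=cv2.fitEllipse(cv2.convexHull(pts)); c=np.array(c)+[u-18,v-18]
    print(k,"ring",c,ax,onplane(f,*c,.144)); obs.append((f,*c))
    # axis of probe tip prediction
    print(" tip predicted px",proj(f,f["pos"]+[0,0,-.0602]))
    d=cv2.inRange(hsv,(0,0,0),(180,255,50)); n,l,st,cc=cv2.connectedComponentsWithStats(d)
    for i in range(1,n):
        if 200<st[i,4]<1500: print("  dark",st[i],cc[i].round(1),onplane(f,*cc[i],.044).round(4))
    cv2.imwrite(f"pics/z{k}.png",cv2.resize(im[180:320,230:400],None,fx=4,fy=4,interpolation=cv2.INTER_CUBIC))
print(tri(obs))
E
```

```text
a ring [310.4178791  217.21472931] (21.4699764251709, 21.76134490966797) [0.6224341  0.13576812 0.144     ]
 tip predicted px [313.19671175 257.33593954]
  dark [242  97  21  33 609] [252.  113.3] [0.693  0.2048 0.044 ]
  dark [109 231  31 114 980] [133.7 283.9] [0.4876 0.3253 0.044 ]
  dark [388 272  25  24 488] [399.9 284.6] [0.5285 0.0198 0.044 ]
  dark [ 81 292  33  28 569] [ 97.8 304.9] [0.4542 0.3679 0.044 ]
b ring [317.16431427 223.28923607] (20.88741111755371, 21.67215347290039) [0.62228983 0.13611547 0.144     ]
 tip predicted px [314.92488505 263.40218035]
  dark [ 564   32   42   42 1088] [583.3  52.2] [0.4499 0.3678 0.044 ]
  dark [196  73  31  30 825] [211.4  87.2] [0.5286 0.0198 0.044 ]
[0.62236261 0.13594363 0.14383074]
```

View pics/za.png

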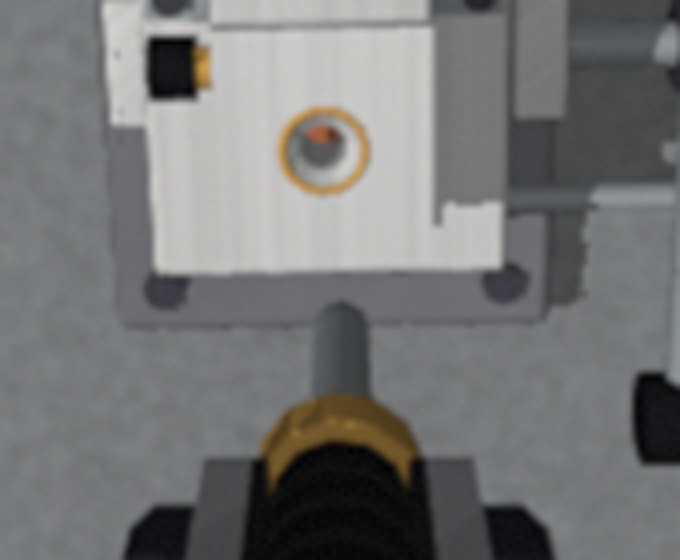

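View pics/zb.png

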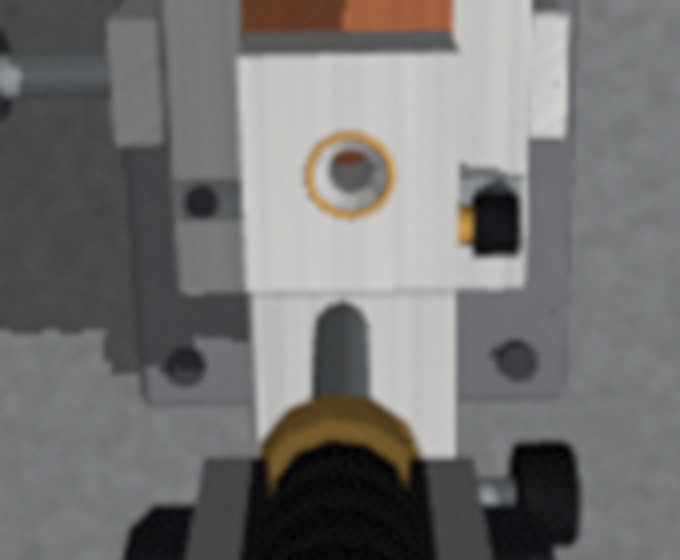

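The two opposed views agree on the terminal to 0.4 mm: (0.6224, 0.1359, 0.144). I'll hover the tip just above it and check.

```bash
python3 - <<'E'
from h import *
q=down(np.radians(97.7)); x,y=.6224,.1359
env.movel([x,y,.22],velocity=.1,frame=q)
env.hold(.3)
s=monitor.sense(); f=snap("wrist","v1",(230,150,400,290),4); f2=snap("scene","v2",(300,160,440,280),5); f3=snap("top","v3",(210,150,330,250),5)
T=np.eye(4);T[:3,:3]=R.from_quat(s["ee_rot"]).as_matrix();T[:3,3]=s["position"]; print((f["view"]@T).round(4).tolist())
print(s["clock"],s["position"],T[:3,:3].round(4).tolist(),s["contact_force"],s["ft_torque"])
for n,F,c,k in [("w",f,(230,150),4),("s",f2,(300,160),5),("t",f3,(210,150),5)]:
    print(n,[((proj(F,p)-c)*k).round(1).tolist() for p in ([x,y,.144],s["position"]-[0,0,.064])])
E
```

```text
[[-0.0008, 0.0017, 1.0, 0.0005], [-0.3218, -0.9468, 0.0013, 0.0344], [0.9468, -0.3218, 0.0013, 0.1625], [0.0, 0.0, 0.0, 1.0]]
10.5167 [0.62247116 0.13591228 0.22032631] [[0.0005, -0.991, -0.1339], [0.0001, -0.1339, 0.991], [-1.0, -0.0005, -0.0]] [-0.28641144 -0.22094664 -1.09976413] [-0.03593481 -0.03737567 -0.05909435]
w [[339.4, 413.6], [339.6, 443.6]]
s [[314.3, 244.1], [315.1, 223.9]]
t [[204.7, 305.0], [200.0, 298.0]]
```

View pics/v1.png

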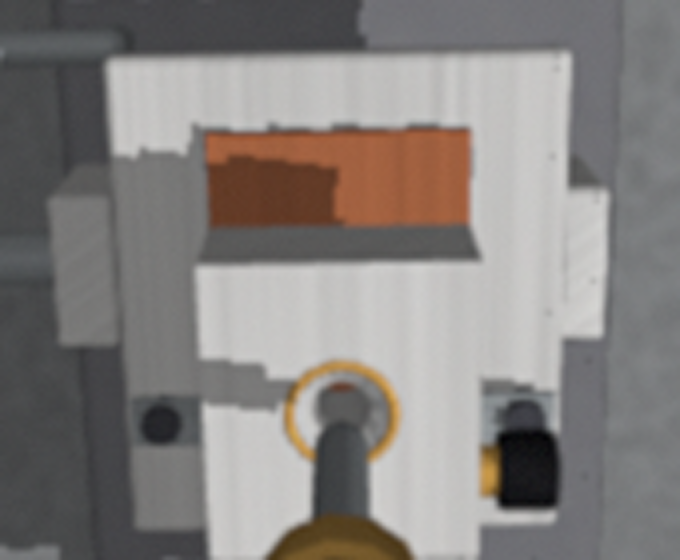

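View pics/v2.png

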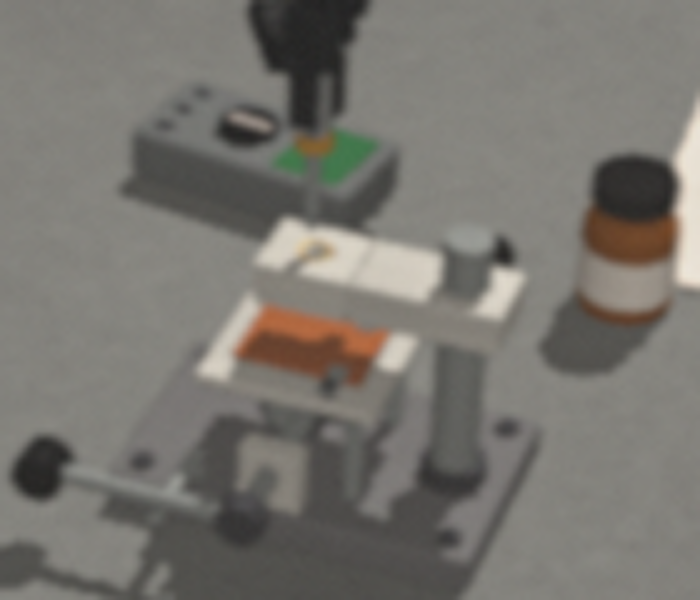

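The ring falls where the calibration predicts. The tip looks about 1.5 mm short of it, towards the robot, so I'll correct by that, lower to just above the rim and look closer.

```bash
python3 - <<'E'
from h import *
q=down(np.radians(97.7)); x,y=.6224+.0015,.1359+.0003
env.movel([x,y,.2125],velocity=.05)
env.hold(.3)
s=monitor.sense(); f=snap("wrist","w1",(285,220,345,275),10); print(s["clock"],s["position"])
c=(285,220)
for p in ([.6224,.1359,.144],s["position"]-[0,0,.064]): print(((proj(f,p)-c)*10).round(1))
im=f["frame"][220:275,285:345]; g=np.clip((im.astype(float)/255)**.5*255,0,255).astype(np.uint8)
cv2.imwrite("pics/w1.png",cv2.resize(g[:,:,::-1],None,fx=10,fy=10,interpolation=cv2.INTER_CUBIC))
E
```

```text
11.2667 [0.62394756 0.13618913 0.21266857]
[296.9 357.2]
[298.3 409.9]
```

View pics/w1.png

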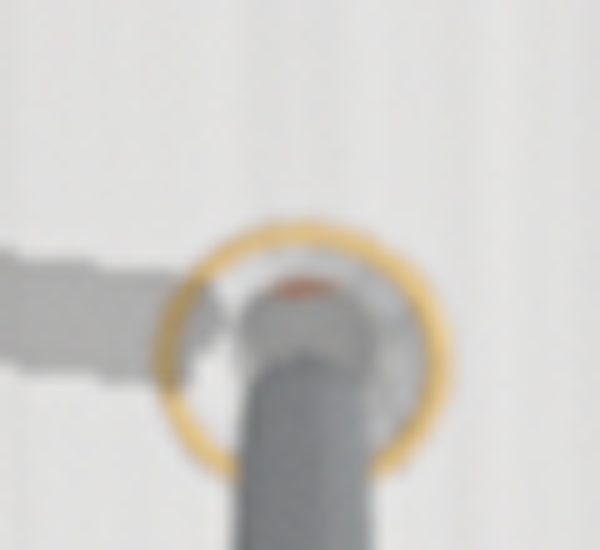

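The tip now sits within about 0.3 mm of the ring centre: tip at px (305,383), against an expected (303,387) in the zoomed crop. Inserting under guard.

```bash
python3 - <<'E'
from h import *
x,y=.6241,.1362
f0=monitor.sense()["contact_force"]
for z in (.200,.190,.178,.166):
    g=env.movel([x,y,z],velocity=.04,guard=8); s=monitor.sense()
    print(z,g,s["clock"],s["position"].round(4),(s["contact_force"]-f0).round(2),s["ft_torque"].round(3))
    if g: break
snap("scene","i1",(300,160,440,280),5)
E
```

```text
0.2 False 11.7833 [0.6241 0.1362 0.1997] [-0.05 -0.55 -0.98] [-0.052 -0.087 -0.005]
0.19 False 12.1833 [0.6241 0.1362 0.1897] [ 0.52 -0.03 -1.47] [ 0.053 -0.217 -0.053]
0.178 False 12.6333 [0.6241 0.1362 0.1777] [ 1.09 -0.7  -1.41] [ 0.025 -0.202 -0.002]
0.166 False 13.0833 [0.6241 0.1362 0.1657] [ 0.83 -0.92 -0.99] [ 0.085 -0.276  0.022]
```

View pics/i1.png

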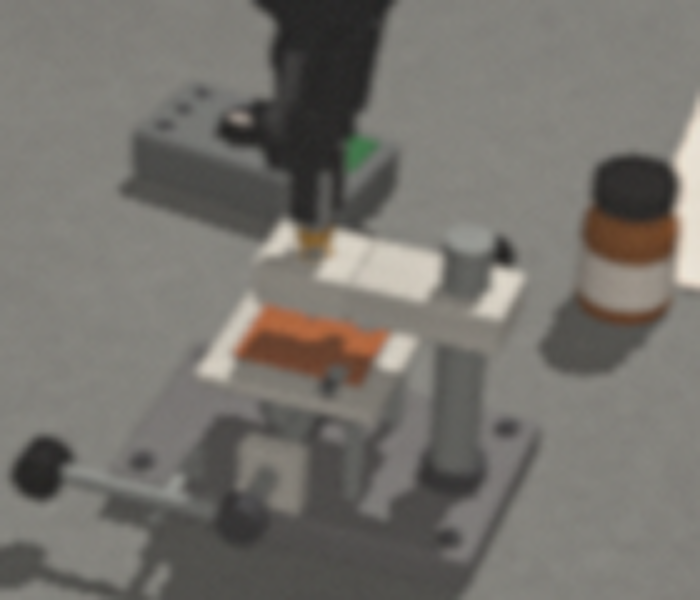

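The shank is in the hole, side forces are about 1 N, and the collar is about 8 mm above the head. Lowering until it touches.

```bash
python3 - <<'E'
from h import *
x,y=.6241,.1362
g=env.movel([x,y,.154],velocity=.025,guard=5); s=monitor.sense(); print(g,s["clock"],s["position"].round(4),s["contact_force"].round(2))
f=snap("wrist","j1",(230,180,400,310),4)
E
```

```text
True 13.525 [0.6243 0.1362 0.1581] [-0.06  0.71  4.17]
```

View pics/j1.png

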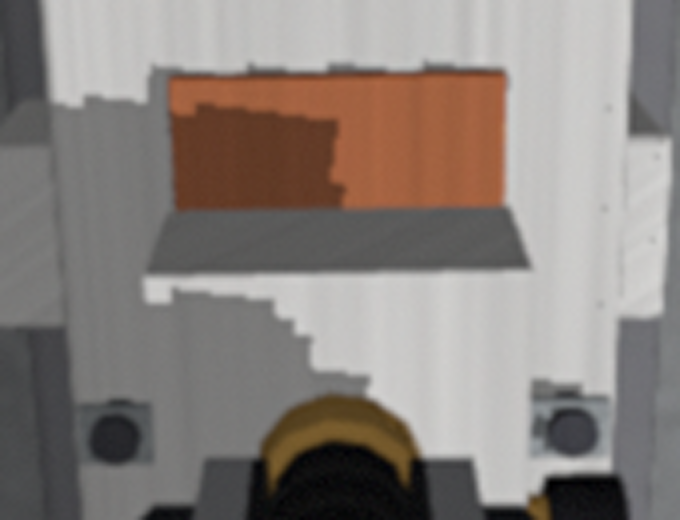

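```bash
python3 - <<'E'
from h import *
env.release()
s=monitor.sense(); x,y,z=s["position"]
env.movel([x,y,.27],velocity=.2)
f=snap("wrist","k1"); s=monitor.sense(); np.savez("k1.npz",mtx=f["mtx"],view=f["view"]); print(s["clock"],s["position"].round(4),s["finger_gap"])
snap("scene","k2",(300,160,440,280),5)
E
```

```text
15.025 [0.6236 0.1362 0.2682] 0.9958413151259083
```

View pics/k1.png

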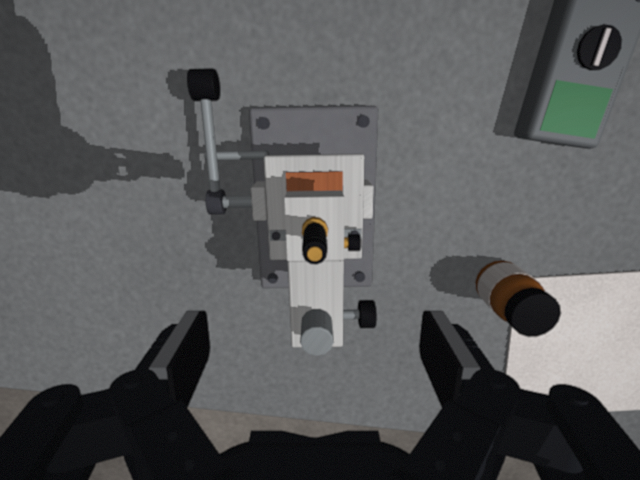

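View pics/k2.png

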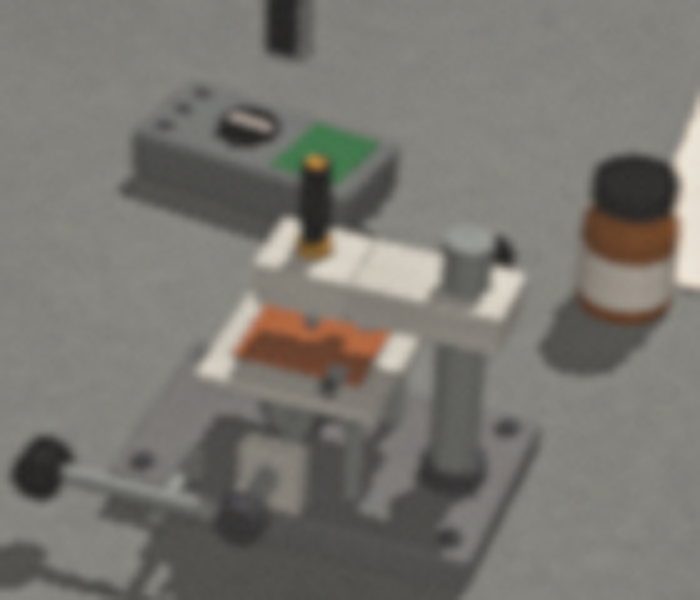

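The probe stands upright with its collar on the head: k1 shows it at (315,240), k2 the collar at (315,250). The lever is at rest. Next I'll refine the stand yaw and the knob position.

```bash
python3 - <<'E'
from h import *
t=np.array([.62236,.13594,.144])
f=np.load("ha.npz"); c=onplane(f,308.5,112,.172); print("col a",c,np.degrees(np.arctan2(*(c-t)[1::-1])),np.linalg.norm((c-t)[:2]))
f=np.load("k1.npz"); c=onplane(f,317,329,.172); print("col k",c,np.degrees(np.arctan2(*(c-t)[1::-1])))
im=cv2.imread("pics/k1.png"); hsv=cv2.cvtColor(im,cv2.COLOR_BGR2HSV); d=cv2.inRange(hsv,(0,0,0),(180,255,50)); n,l,st,cc=cv2.connectedComponentsWithStats(d)
for i in range(1,n):
    if st[i,4]>150 and cc[i][0]<260 and cc[i][1]<250: print(st[i],cc[i],onplane(f,*cc[i],.044))
for yaw in (7.8,8.3,8.8):
    a=np.radians(yaw); X=np.array([np.cos(a),np.sin(a)]);Y=np.array([-X[1],X[0]]); print(yaw,t[:2]-.11*X-.1*Y)
E
```

```text
col a [0.70202518 0.14736601 0.172     ] 8.162009186125655 0.08048039714060536
col k [0.69049318 0.14712479 0.172     ] 9.322567580936896
[187  69  33  32 950] [202.87789474  84.03578947] [0.52852993 0.01976191 0.044     ]
7.8 [0.52694929 0.0219365 ]
8.3 [0.52794778 0.02110824]
8.8 [0.52895346 0.02028872]
```

```bash
python3 - <<'E'
from h import *
q=down(np.radians(98.6)); x,y=.5296,.0203
env.reach([x,y,.23],q)
env.movel([x,y,.11],velocity=.2)
f=snap("wrist","l1"); s=monitor.sense(); print(s["clock"],s["position"].round(4),proj(f,[.5286,.0198,.044]))
E
```

```text
16.5417 [0.5305 0.0205 0.1113] [314.08899124 255.97045959]
```

View pics/l1.png

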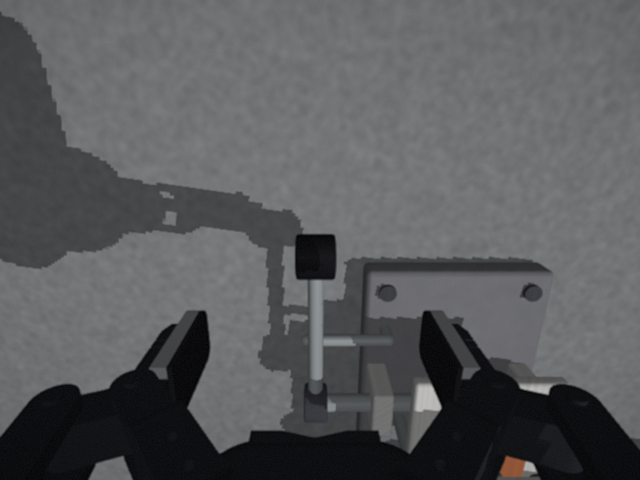

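The knob is at (316,257), centred between the fingers, and the rod runs straight down the image, so the yaw is right. Grasping.

```bash
python3 - <<'E'
from h import *
x,y=.5296,.0203
print(env.movel([x,y,.027],velocity=.12,guard=12))
s=monitor.sense(); print(s["contact_force"].round(2))
env.close_gripper(45)
s=monitor.sense(); print(s["clock"],s["position"].round(4),s["contact_force"].round(2),s["finger_gap"])
f=snap("wrist","m1"); print(proj(f,[.5286,.0198,.044]))
E
```

```text
False
[-0.49  0.04  0.27]
17.9667 [0.5295 0.0209 0.0272] [-0.96  5.54  1.96] 0.2747011269930123
[312.91232083 336.23050294]
```

View pics/m1.png

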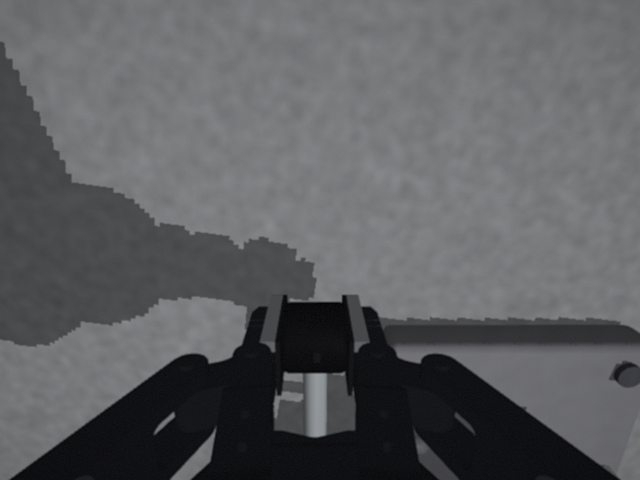

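The knob is firmly pinched between the pads at about (315,335). Leading it along the arc, with a check at 75°.

```bash
cat > arc.py <<'E'
from h import *
a=np.radians(8.6); X=np.array([np.cos(a),np.sin(a),0]); P0=np.array([.5296,.0208,.027])
def tcp(deg): 
    t=np.radians(deg); return P0+.11*(1-np.cos(t))*X+np.array([0,0,.11*np.sin(t)])
E
python3 - <<'E'
from arc import *
for d in range(8,76,8):
    g=env.movel(tcp(d),velocity=.06,guard=20); s=monitor.sense()
    print(d,g,s["clock"],(s["position"]-tcp(d)).round(4),s["contact_force"].round(1),round(s["finger_gap"],3))
    if g: break
snap("scene","n1",(270,140,430,280),5); snap("wrist","n2")
E
```

```text
8 False 18.425 [-0.      0.0001 -0.0002] [ 1.9  2.6 -3.5] 0.272
16 False 18.8333 [-0.0001  0.0001 -0.0002] [ 0.9  3.4 -2.3] 0.269
24 False 19.2417 [0.     0.0002 0.0004] [-0.8  4.7 -2.6] 0.276
32 False 19.65 [0.0002 0.0002 0.0006] [-1.5  5.  -3.5] 0.272
40 False 20.0583 [0.0006 0.0003 0.0009] [-1.7  4.9 -4.6] 0.273
48 False 20.4667 [0.0009 0.0003 0.001 ] [-0.7  5.5 -4.7] 0.276
56 False 20.875 [0.0007 0.0003 0.0008] [-1.9  5.2 -5.9] 0.271
64 False 21.2833 [0.0005 0.0003 0.0007] [-2.6  5.4 -5.4] 0.272
72 False 21.6917 [0.0003 0.0003 0.0007] [-3.1  4.5 -5.2] 0.272
```

View pics/n1.png

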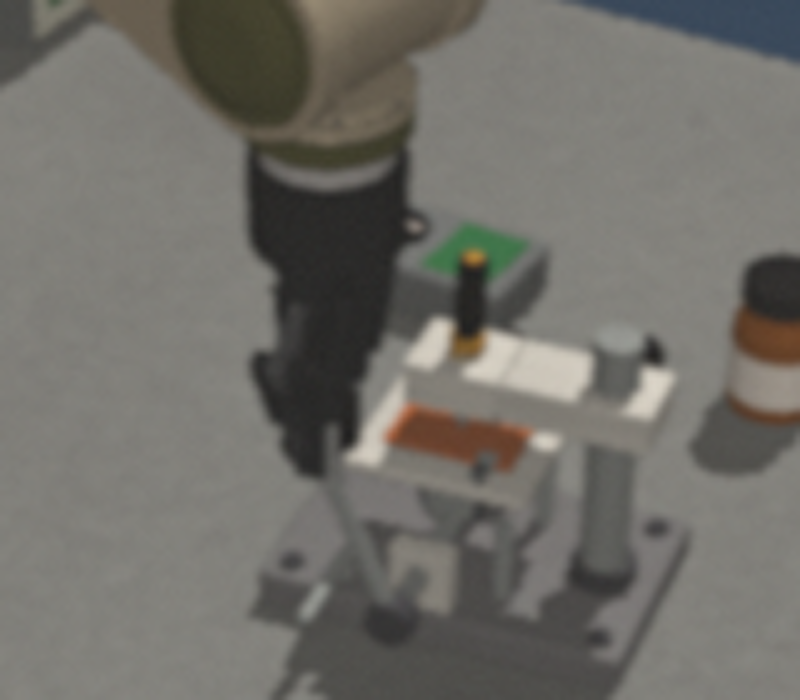

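View pics/n2.png

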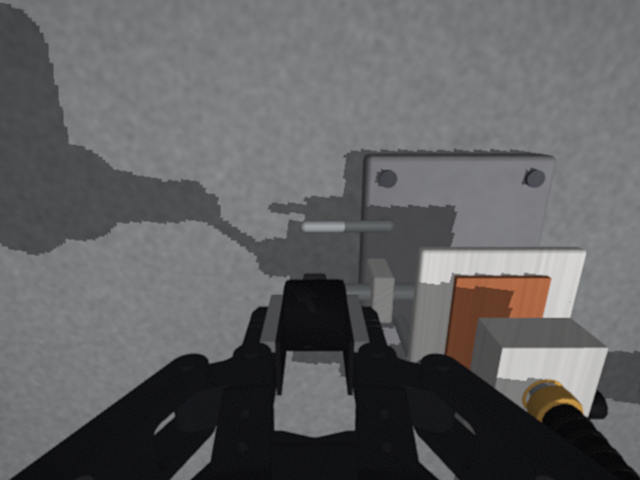

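The lever is close to upright. The rod shows in the scene crop from (390,620) to (330,430), and the knob sits a few mm differently in the fingers, so I'll measure the lever's own angle from the rod.

```bash
cat >> arc.py <<'E'
AX=np.array([.5286,.0198,.044])+.11*X
def rodpred(f,deg,rs=(.02,.08)):
    t=np.radians(deg); d=-np.cos(t)*X+np.array([0,0,np.sin(t)])
    return [proj(f,AX+r*d) for r in rs]
E
python3 - <<'E'
from arc import *
f=snap("scene","o1",(320,205,375,280),8); c=np.array([320,205])
print(monitor.sense()["clock"], "hub",(proj(f,AX)-c)*8)
for d in (60,66,70,74,80,85,90,95):
    p=rodpred(f,d); v=p[1]-p[0]; print(d,[((x-c)*8).round(0).tolist() for x in p],"slope dx/dy",(v[0]/v[1]).round(3))
E
```

```text
21.8417 hub [223.48149753 460.59913686]
60 [[194.0, 410.0], [105.0, 256.0]] slope dx/dy 0.576
66 [[200.0, 409.0], [128.0, 251.0]] slope dx/dy 0.457
70 [[204.0, 409.0], [143.0, 249.0]] slope dx/dy 0.38
74 [[208.0, 409.0], [159.0, 249.0]] slope dx/dy 0.303
80 [[214.0, 409.0], [184.0, 250.0]] slope dx/dy 0.187
85 [[219.0, 410.0], [205.0, 253.0]] slope dx/dy 0.088
90 [[224.0, 411.0], [227.0, 257.0]] slope dx/dy -0.015
95 [[229.0, 412.0], [248.0, 263.0]] slope dx/dy -0.124
```

View pics/o1.png

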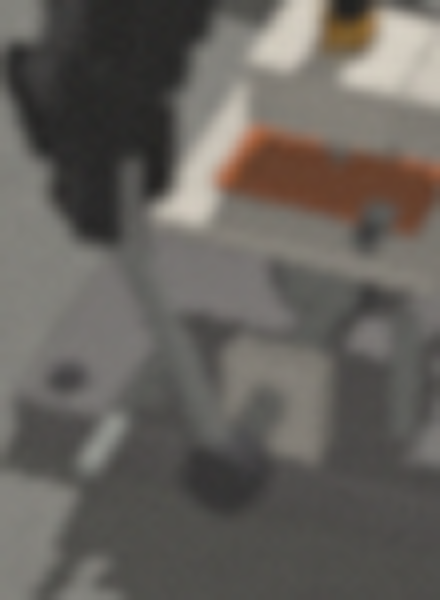

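The rod reads about 66° against the commanded 72°, so the knob has slipped a little in the fingers. I'll carry on with that offset included and a firmer grip, then re-measure.

```bash
python3 - <<'E'
from arc import *
env.close_gripper(70)
off=tcp(72)-tcp(66.5)
for d in (72,78,84):
    g=env.movel(tcp(d)+off,velocity=.06,guard=20); s=monitor.sense()
    print(d,g,s["clock"],(s["position"]-tcp(d)-off).round(4),s["contact_force"].round(1),round(s["finger_gap"],3))
    if g: break
f=snap("scene","q1",(320,205,375,280),8); snap("wrist","q2")
E
```

```text
72 False 22.3833 [-0.0003  0.0002 -0.0001] [-4.   3.8 -8.5] 0.266
78 False 22.725 [-0.0008  0.0002 -0.0008] [ -5.    3.8 -11.2] 0.268
84 False 23.0667 [-0.0008  0.0002 -0.0012] [ -5.1   3.  -13.1] 0.265
```

View pics/q1.png

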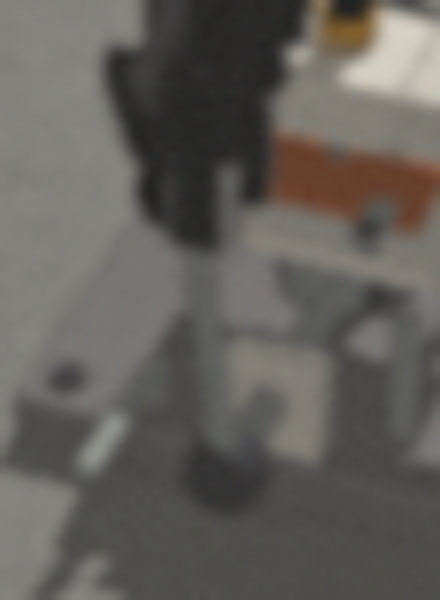

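View pics/q2.png

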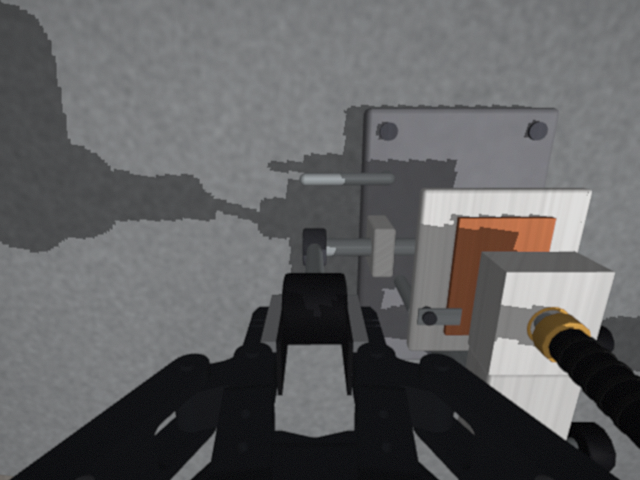

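```bash
cat >> arc.py <<'E'
def knobpred(f,deg):
    t=np.radians(deg); d=-np.cos(t)*X+np.array([0,0,np.sin(t)]); k=AX+.11*d
    # top silhouette edge of the drum: extreme over circle
    ph=np.linspace(0,2*np.pi,73); e=np.array([proj(f,k+.014*(np.cos(p)*X+np.sin(p)*np.array([0,0,1]))) for p in ph])
    return proj(f,k), e[:,1].min(), e[:,1].max()
E
python3 - <<'E'
from arc import *
# ease off vertical pull
s=monitor.sense(); p=s["position"]
off=tcp(72)-tcp(66.5); tgt=tcp(84)+off
env.movel(tgt-np.array([0,0,.002]),velocity=.03); s=monitor.sense(); print(s["clock"],s["contact_force"].round(1))
f=snap("wrist","r1",(230,200,400,370),4); c=np.array([230,200])
print("hub",(proj(f,AX)-c)*4)
for d in (78,82,86,90,94):
    k,a,b=knobpred(f,d); print(d,((k-c)*4).round(0),((a-200)*4).round(0),((b-200)*4).round(0))
g=snap("scene","r2"); cg=g["frame"]; im=cv2.cvtColor(cg,cv2.COLOR_RGB2GRAY)
for v in (238,242,246,250,254,258): print(v,im[v,335:356].tolist())
E
```

```text
23.4167 [-7.8  4.2 -2.3]
hub [331.72728626 181.1704827 ]
78 [330. 335.] 190.0 483.0
82 [330. 411.] 267.0 560.0
86 [330. 484.] 341.0 633.0
90 [330. 552.] 411.0 701.0
94 [330. 616.] 475.0 764.0
238 [118, 118, 118, 117, 118, 117, 117, 110, 100, 97, 97, 99, 106, 114, 118, 118, 118, 118, 112, 99, 89]
242 [117, 117, 116, 119, 118, 119, 119, 116, 106, 96, 96, 99, 105, 115, 118, 118, 119, 120, 118, 113, 105]
246 [119, 119, 120, 120, 113, 100, 83, 74, 74, 83, 93, 95, 91, 91, 96, 101, 100, 98, 101, 107, 105]
250 [119, 114, 106, 96, 90, 85, 77, 74, 75, 82, 91, 95, 100, 109, 122, 128, 129, 128, 127, 124, 123]
254 [97, 90, 88, 88, 88, 84, 78, 72, 73, 75, 84, 92, 97, 104, 113, 115, 103, 94, 94, 101, 111]
258 [118, 91, 80, 78, 78, 78, 78, 78, 74, 74, 78, 88, 96, 96, 91, 88, 87, 89, 95, 108, 119]
```

View pics/r1.png

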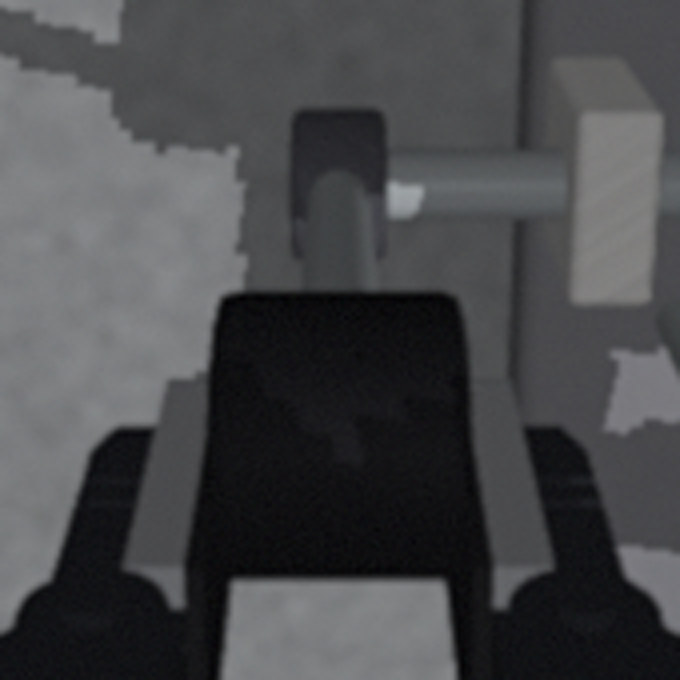

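In the zoomed wrist view the knob spans rows 292–578. That matches the 83.4° prediction, and the hub shaft lies where predicted too. I'll move on by the remaining 6.6° and re-measure.

```bash
python3 - <<'E'
from arc import *
off=tcp(72)-tcp(66.5); base=tcp(84)+off-np.array([0,0,.002])
for d in (87,90.5):
    env.movel(base+tcp(d)-tcp(83.4),velocity=.05,guard=20)
env.hold(.2); s=monitor.sense(); print(s["clock"],s["position"],s["contact_force"].round(1),s["finger_gap"])
f=snap("wrist","u1",(230,200,400,370),4); c=np.array([230,200])
print("hub",(proj(f,AX)-c)*4)
for d in (82,86,90,94):
    k,a,b=knobpred(f,d); print(d,((k-c)*4).round(0),((a-200)*4).round(0),((b-200)*4).round(0))
snap("scene","u2",(290,150,430,280),5)
E
```

```text
24.2917 [0.64958337 0.03928459 0.13885444] [-6.2  3.2 -6.8] 0.26379346687359295
hub [331.57154501 106.04439168]
82 [330. 284.] 137.0 435.0
86 [330. 361.] 215.0 511.0
90 [330. 433.] 289.0 583.0
94 [329. 501.] 358.0 649.0
```

View pics/u1.png

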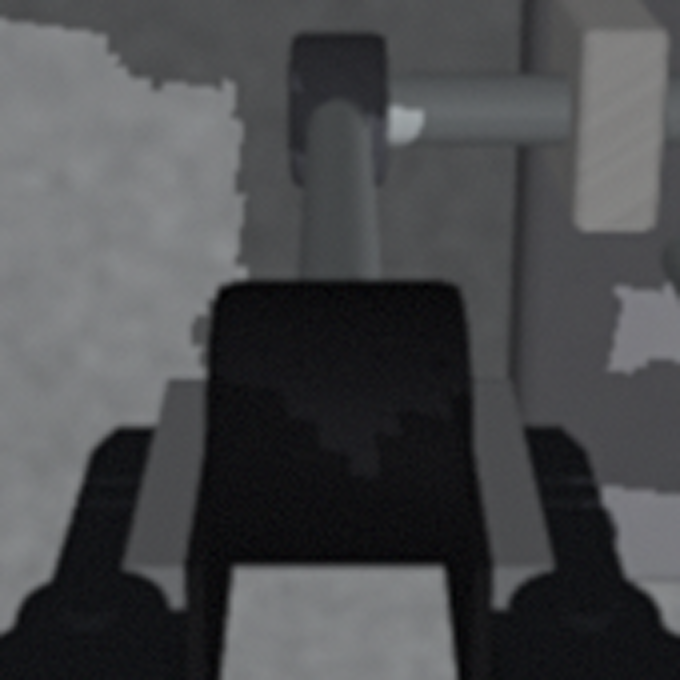

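View pics/u2.png

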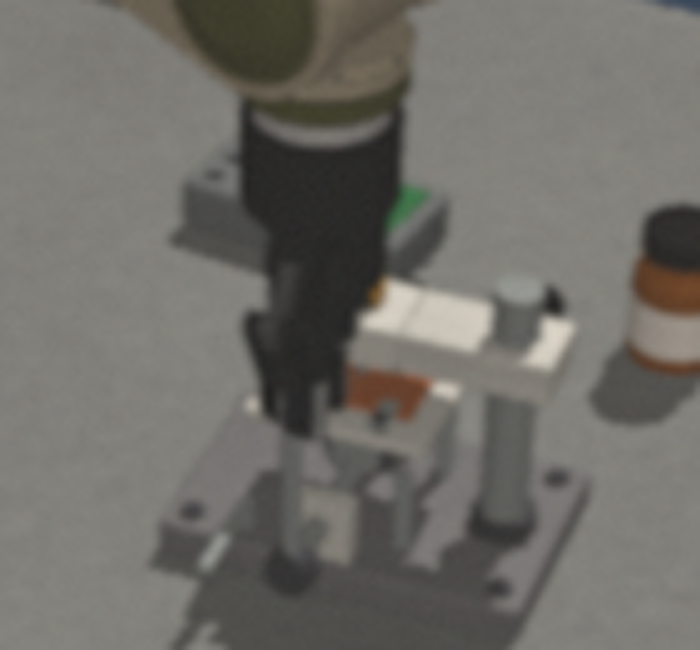

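The knob rows 281–564 put it at about 89.3°, and the scene view shows the rod vertical. One small final nudge, then a check for creep and that the probe is lifted.

```bash
python3 - <<'E'
from arc import *
p=monitor.sense()["position"]
env.movel(p+.0012*X,velocity=.03,guard=20)
for i in range(2):
    env.hold(.6); s=monitor.sense(); print(s["clock"],s["position"].round(4),s["contact_force"].round(1))
    f=eyes.grab_frame("wrist"); g=cv2.cvtColor(f["frame"],cv2.COLOR_RGB2GRAY)
    col=g[:,300:325].mean(1); dark=np.where(col[250:350]<35)[0]+250; k,a,b=knobpred(f,90); print("knob rows",dark.min(),dark.max(),"pred90",a.round(1),b.round(1),"pred88/92",knobpred(f,88)[1].round(1),knobpred(f,92)[1].round(1))
cv2.imwrite("pics/x1.png",f["frame"][:,:,::-1])
snap("top","x2",(210,140,350,280),5)
E
```

```text
25.2417 [0.65   0.0394 0.1388] [-6.8  2.6 -6.6]
knob rows 270 340 pred90 271.2 344.8 pred88/92 262.1 280.0
25.8917 [0.65   0.0394 0.1388] [-6.6  1.7 -6.9]
knob rows 270 340 pred90 271.2 344.8 pred88/92 262.1 280.0
```

View pics/x1.png

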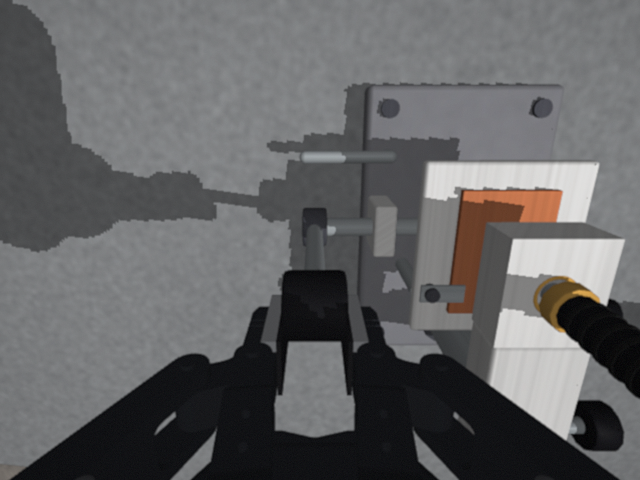

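View pics/x2.png

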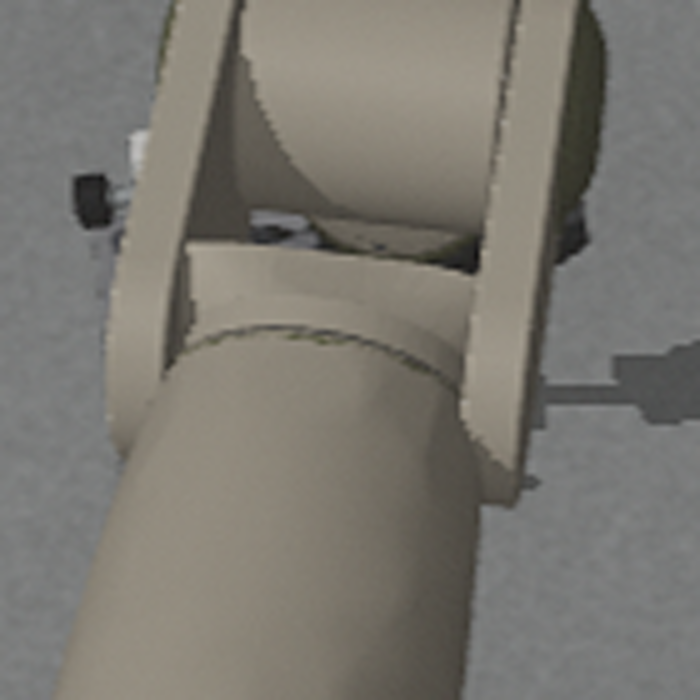

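```bash
python3 - <<'E'
import cv2
im=cv2.imread("pics/x1.png")[255:345,500:620]; cv2.imwrite("pics/x3.png",cv2.resize(im,None,fx=6,fy=6,interpolation=cv2.INTER_CUBIC))
E
```

```text
(no output)
```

View pics/x3.png

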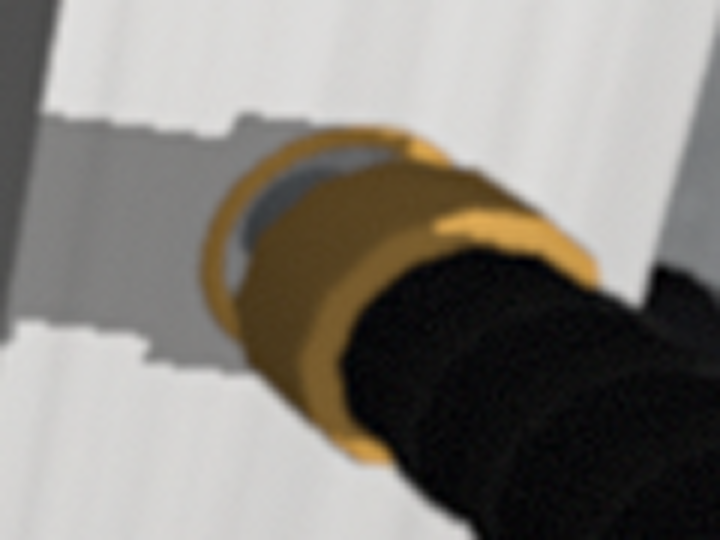

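The collar stands clear of the head, with the brass ring, countersink and shank visible under it, so the specimen is carrying the probe. The lever is steady at about 89.5°. Handing in.

```bash
python3 - <<'E'
from h import *
job.hand_in(); print(monitor.sense()["clock"])
E
```

```text
the job is handed in; nothing more can be done
the job is handed in; nothing more can be done
```

I took the slim probe from the rack and lowered it into the terminal hole until the collar touched the head. There I let go of it, then led the cam lever up to upright. I handed the job in while still holding the lever, at about 26 s on the robot's clock.

**Probe seating:** the collar touched down at a TCP height of 0.1581 m, against the 0.158 m expected. After release the probe stood upright with its collar on the head.

**Lever:** the last wrist-camera check put it at about 89–90°, and an earlier scene view showed the rod vertical. The knob position did not change over the last 0.65 s.

**Probe lift:** the last picture shows the collar raised clear of the head, with the brass ring and countersink visible under it. I did not measure the height of the lift.

**What disagreed:**
- **Knob slip:** the knob slipped several mm in the fingers on the way up, so the lever lagged the commanded arc by about 6°. I corrected this from the pictures and tightened the grip from 45 to 70 N.
- **Final angle:** the top and bottom edges of the knob gave slightly different angles at the end, about 89.7° and 88.9°.
- **Camera offset:** the wrist camera's calibration seemed to be shifted by 1–2 mm, so I aligned the probe tip to the terminal ring directly in the image.

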